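# Light up the display box and hold its lid open

### The job

Get the wooden display box ready for a close look inside: first turn the flat work light on its base until it squarely faces the middle of the box and lean its panel 20 degrees forward from upright, then lift the box's lid with the gripper and hold it open at 50 degrees. The lid falls shut if let go, so finish while still holding it there, with the light left as you set it and nothing else on the bench pushed about.

Things in the scene. Friction and masses are not known exactly. Their poses are not given: they have to be found in the camera images.
- box: Display box of brown wood, open-topped under its lid, 160 mm deep (x) by 240 mm wide (y) by 80 mm high, walls 8 mm; fixed to the table. Origin: centre of its underside; -x is the side of the lid's bar handle, towards the work light; +x is the hinge side; z up.
- box_mid (a point): Middle of the box's mouth, 80 mm above the table, straight above the box's origin: the point the light must face.
- lid (a joint): Lid of the box, a wooden board 160 x 240 x 8 mm, about 0.25 to 0.5 kg, on a free hinge along the box's +x rim. 0 = shut and level, grows in rad as it opens (50 degrees = 0.873), stops at 1.4. It always falls shut when let go. Its handle end rises and swings towards the hinge side.
- lid_hinge (a point): Point on the lid's hinge axis, at the middle of the box's +x rim, 84.5 mm above the table. The hinge axis is the box's y axis. Turns with the lid: its -x points along the lid to the handle, its z is the lid's upper face normal.
- lid_bar (a point): Middle of the lid's handle: dark round bar 12 mm thick, 118 mm long, parallel to the hinge, 200 mm from the hinge axis in the lid's plane, on two 8 mm arms 110 mm apart; 34 mm free gap between bar and lid edge. Lid shut: 84.5 mm above the table. Pinch it from straight above, one finger in the gap; it can turn between the fingers as the lid swings. Axes as lid_hinge.
- light_base: Black round foot of the work light, 124 mm across, 20 mm high, fixed to the table. Origin: centre of its underside, on the vertical swivel axis.
- swivel (a joint): Swivel of the light's yoke about the vertical axis through the foot's centre, rad, counterclockwise from above, range -1.6 to 1.6; stays where left (about 0.1 N m of friction).
- swivel_axis (a point): Point where the vertical swivel axis crosses the tilt axis, 73 mm above the table. Turns with the swivel but not with the tilt: its -x points level the way the light faces, y lies along the tilt axis, z up. The light faces the box squarely when box_mid lies straight along this -x (y = 0).
- tilt (a joint): Lean of the light's panel about the level tilt axis, rad: 0 = upright, positive = its top leans forward, the way the light faces (20 degrees = 0.349); range -0.6 to 0.9; stays where left (about 0.22 N m of friction).
- panel_top (a point): Middle of the top edge of the light's panel, 130 mm from the tilt axis. Panel: black slab 170 mm wide, 12 mm thick, 137 mm high (7 mm below the tilt axis), white lit front, three broad dark ribs behind; can be pinched across its thickness at the top edge. Aluminium yoke holds its two lower corners, 210 mm wide, up to 84 mm above the table. Turns with the panel: -x is the lit front, z runs up the panel.
- bark: Bystander, loose: piece of dark bark, 90 x 40 x 22 mm, lying between light and box. Origin: centre of underside.
- spatula: Bystander, loose: spatula lying flat, between light and box and farther out. Origin: on the table under it.
- jar: Bystander, loose: glass jar with metal cap, 70 mm across, 100 mm high, beyond the light. Origin: centre of underside.
- cartridge: Bystander, loose: sealant cartridge lying down, 48 mm thick, 200 mm long and a 60 mm nozzle, to the right of the light. Origin: on the table under the middle of its tube.
- brush: Bystander, loose: brush lying flat near the robot. Origin: on the table under it.
- frame: Bystander, loose: shallow wooden tray 170 x 130 x 35 mm with stone and bark, left of the box. Origin: centre of underside.
- glue: Bystander, loose: white bottle 52 mm across, 150 mm high, left and nearer the robot. Origin: centre of underside.
Mind the look-alikes: they are no part of the job. Leave any purple look-alike of the light_base alone.

How it is judged:
By the outcome, as a careful person would: the job done as asked, in the order asked, and still so for the second after the job is handed in, while the arm keeps its last pose, push and grip.
It also fails if it takes over 54 s, if anything falls off the work surface, if the arm or the gripper's body presses on something with over 40 N, if the wrist force passes 120 N, or if a joint passes its speed limit or range.

### The arm

A 6-joint arm with a two-finger parallel gripper is mounted at the origin on the work surface. World frame = base frame: x ahead of the robot, y to its left, z up, the work surface at z = 0. Lengths are in mm, angles in rad, forces in N, time in s.
With the tool pointing down it reaches from about 300 to 875 mm from the base axis. Payload 4.2 kg.
Tool frame: the origin (TCP) lies midway between the tips of the shut fingers; the grasp point (between the pads) lies 19 mm behind it; z points along the fingers, y is the direction in which the jaws open and shut (so a half turn about z gives the same grasp; the last joint's range is limited). The gripper opens to 85 mm and grips with 20 to 120 N. Pads are 22 mm wide; open, the fingers measure 114 mm over their backs; the gripper's body (76 mm by 85 mm) begins 54 mm behind the grasp point. The pads swing forward as they close: fully open they stand 13 mm farther back than shut.
Start: joints at [1.256, 0.32, 1.565, -0, 1.257, -0.02], TCP at [167.067, 550.209, 231.338] pointing down, gripper open.
Joint ranges: [-3.11, 3.11], [-0.84, 2.01], [0.21, 2.61], [-1.34, 4.49], [0.05, 2.63], [-2.56, 2.56]. Speed limits (rad/s): [2.57, 2.57, 3.14, 3.14, 3.14, 3.14].

### API

Orientations are given as a unit quaternion [x, y, z, w].
In Python, from workcell import ctrl gives the robot as it stands.
- The arm moves only by the shell command python3 -m inch 'ROWS' [FORCE]. ROWS is JSON, a list of rows, each a list of 7 numbers: the turn, a rotation vector about the tool's x, y, z in degrees, then the shift along the tool's x, y, z in cm, then the finger opening in cm, from 0 to 8.54. A call has 1 to 5 rows; each row shifts and turns the commanded pose from where the row before left it, along the tool's axes as they then stand; what a row does not reach is not made up. A row lasts 1/12 s, in which the tool goes at most 41.7 mm and 7.16 degrees, less where a joint would pass 70% of its speed; a pose out of reach is approached as far as the arm can. A call is refused whole if a number of a shift passes 4.17 or a number of a turn 7.16, either way. A call with a gripper value outside its range is refused whole. The fingers move at their own pace and stop on an object; FORCE is the grip in N (left out, the last holds). Time passes only in rows, so rows that do not move let the fingers close. It gives the time, the measured TCP pose, the force and the opening at its end, in the units of the state.
- ctrl.observe(): the state, without advancing time (a new reading comes with each control period).
- ctrl.read_camera(name): name is "scene" or "top" or "wrist"; returns the picture (384x512x3 uint8, red, green, blue); there is no depth.
- ctrl.camera_params(name): a dict with "fov_y" (degrees; the focal length in pixels is half the picture's height over the tangent of half this angle, whatever the lens; pixels are square), "cx", "cy" (the principal point, pixels), "R" (3x3) and "t" (3): a world point X has camera coordinates R X + t; the wrist camera has in their place "tool_from_camera" (4x4, takes a point from camera to tool coordinates, whose origin is the TCP and whose axes are the flange's). Camera axes: x right, y down, z forward; pixel columns grow to the right and rows downward; lengths in mm; the calibration is good to about 2 mm. A picture is of the moment at which its call begins: read the wrist's pose just before it. camera_params takes no time and is no camera call.
- ctrl.hand_in(): hands the job in, once; it reports no verdict.
Trained networks look in the newest picture that a camera, given by its name, has taken for a name from the list of things; names that differ only in an ending like _2 or _b are one class to them, and where a whole thing is asked for, a point or a joint stands for the part that bears it (a point fixed in the world has none). Each returns a list of dicts, best first, with "score" (0 to 1); they miss things now and then, are a little off and sometimes report something else, mostly with a low value. They report only what shows in the picture. A call takes as long as a camera call. They do not tell look-alikes from the thing itself.
- ctrl.look_for(camera, label): "point" ([row, column] in pixels, amid what is visible of it).
- ctrl.pinpoint(camera, label): "point" ([row, column] in pixels: a listed point, or the origin of a listed thing).
The state is a dict: "time_s": time; "q": joint angles; "joint_velocities": joint speeds; "effort": joint torques, N m; "eef_pos": TCP position; "tcp_rot": TCP orientation; "force": force on the tool from outside, world axes, zero at the start; "moment": the same for the moment, N m; "gripper_width": finger opening in mm.
Only numpy, scipy, OpenCV 4.12 (cv2) and the standard library are available. Lean on these libraries where they do the work, as an engineer would, in place of code of your own. Each camera call takes 0.05 s, during which the arm holds its last target. There are 200 camera calls.

## Working session

There is one attempt and no reset: what is moved stays moved. The work goes in short steps, Python scripts to look and compute and a shell command to move; the robot and the scene stay as the last step left them, time stands still between calls to the robot, and variables do not carry over. Pictures are saved under pics/ and viewed, about 8 in all and at most 12, crops included, and the job is handed in when it is done.

```bash
ls; mkdir -p pics; cat > h.py <<'E'
import numpy as np, cv2
from workcell import ctrl
from scipy.spatial.transform import Rotation as R
def cam(n):
    p=ctrl.camera_params(n); f=192/np.tan(np.radians(p['fov_y']/2))
    if 'R' in p: Rm=np.array(p['R']);t=np.array(p['t'])
    else:
        o=ctrl.observe(); T=np.eye(4);T[:3,:3]=R.from_quat(o['tcp_rot']).as_matrix();T[:3,3]=o['eef_pos']
        M=np.linalg.inv(T@np.array(p['tool_from_camera']));Rm=M[:3,:3];t=M[:3,3]
    return f,p['cx'],p['cy'],Rm,t
def ray(c,pt):
    f,cx,cy,Rm,t=c; d=Rm.T@np.array([(pt[1]-cx)/f,(pt[0]-cy)/f,1]); return -Rm.T@t,d/np.linalg.norm(d)
def atz(c,pt,z):
    o,d=ray(c,pt); return o+d*(z-o[2])/d[2]
def proj(c,X):
    f,cx,cy,Rm,t=c; q=Rm@np.array(X)+t; return np.array([cy+f*q[1]/q[2],cx+f*q[0]/q[2]])
def tri(rs):
    A=sum(np.eye(3)-np.outer(d,d) for o,d in rs);b=sum((np.eye(3)-np.outer(d,d))@o for o,d in rs); return np.linalg.solve(A,b)
def snap(n,name):
    c=cam(n); im=ctrl.read_camera(n); cv2.imwrite('pics/'+name,cv2.cvtColor(im,cv2.COLOR_RGB2BGR)); return c,im
E
python3 - <<'E'
from h import *
np.set_printoptions(precision=1,suppress=True)
Z=dict(box=0,box_mid=80,lid_hinge=84.5,lid_bar=84.5,light_base=0,swivel_axis=73,panel_top=203)
C={};I=[]
for n in('scene','top'):
    C[n],im=snap(n,n+'0.png');I.append(im)
    print(n,C[n][0],'campos',-C[n][3].T@C[n][4])
    for l in Z:
        for r in ctrl.pinpoint(n,l)[:3]: print(l,np.round(r['score'],2),np.array(r['point']),atz(C[n],r['point'],Z[l]))
cv2.imwrite('pics/both.png',cv2.cvtColor(cv2.resize(np.vstack(I),(448,672))if 0 else np.hstack(I),cv2.COLOR_RGB2BGR)[:, :])
print(ctrl.observe())
E
```

```text
pics
scene 464.1350692828382 campos [ 1129.9 -1157.1  1061.9]
box 0.71 [187.7 308.4] [580.1 237.2   0. ]
box_mid 0.55 [172.1 310.5] [587.8 230.3  80. ]
lid_hinge 0.8 [160.2 325.9] [611.  329.5  84.5]
lid_bar 0.79 [185.4 292. ] [564.8 112.5  84.5]
light_base 0.66 [274.1 249.1] [ 600.1 -276.6    0. ]
light_base 0.61 [244.9 299. ] [683.8 -82.3   0. ]
swivel_axis 0.98 [341.  150.3] [ 527.5 -653.7   73. ]
swivel_axis 0.75 [253.9 248.5] [ 593.4 -263.8   73. ]
swivel_axis 0.5 [161.9 323.2] [600.  330.3  73. ]
panel_top 0.94 [309.4 141.7] [ 532.4 -659.5  203. ]
panel_top 0.59 [232.3 245.2] [ 612.7 -309.   203. ]
panel_top 0.41 [201.2 241.1] [ 529.6 -188.3  203. ]
top 364.31355293145464 campos [ 362.   -53.1 1322.9]
box 0.94 [186.2 173.5] [589.7 253.3   0. ]
box_mid 0.56 [180.9 170.9] [594.3 244.9  80. ]
lid_hinge 0.88 [181.3 147.6] [589.8 323.6  84.5]
lid_bar 0.73 [189.6 203.9] [566.2 128.8  84.5]
light_base 0.91 [190.2 312.4] [ 588.9 -258.2    0. ]
light_base 0.91 [211.  419.2] [ 522.2 -651.5    0. ]
swivel_axis 0.78 [204.5 430.7] [ 537.2 -659.8   73. ]
swivel_axis 0.73 [188.3 317.2] [ 583.5 -263.6   73. ]
swivel_axis 0.23 [191.5 312.9] [ 571.8 -248.6   73. ]
panel_top 0.94 [174.1 335.2] [ 607.5 -298.5  203. ]
panel_top 0.64 [198.8 453. ] [ 538.9 -667.9  203. ]
panel_top 0.21 [215.1 372. ] [ 480.9 -411.9  203. ]
{'time_s': 0.8, 'q': array([ 1.3,  0.3,  1.6,  0. ,  1.3, -0. ]), 'joint_velocities': array([ 0.,  0., -0., -0.,  0., -0.]), 'effort': array([ -0. , -41.5, -23.4,  -0. ,   0. ,  -0. ]), 'eef_pos': array([167.1, 550.2, 231.4]), 'tcp_rot': array([ 0.1,  1. ,  0. , -0. ]), 'force': array([ 0.1,  0.4, -0.3]), 'moment': array([ 0.,  0., -0.]), 'gripper_width': 85.66660659831037}
```

```bash
cd pics; python3 -c "
import cv2
for n in('scene','top'): cv2.imwrite(n+'0b.png',cv2.resize(cv2.imread(n+'0.png'),(800,600)))"
```

```text
(no output)
```

View pics/scene0b.png

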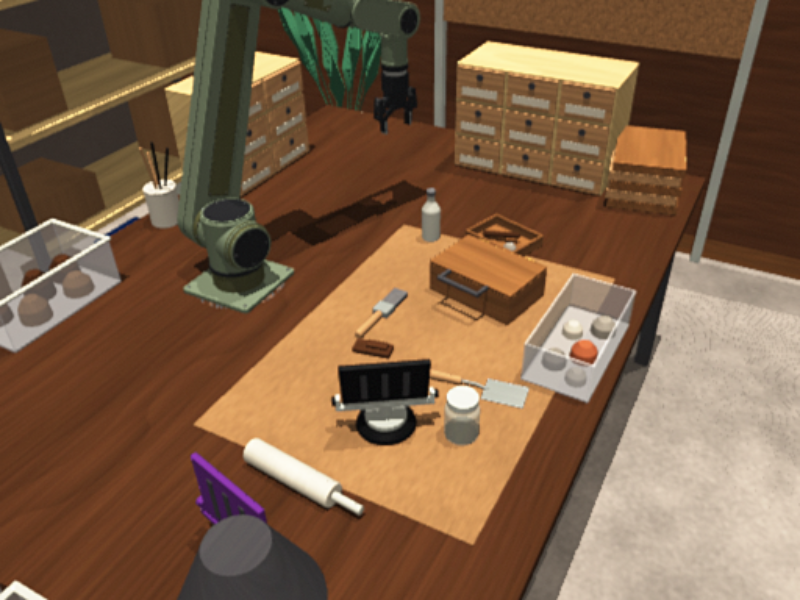

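View pics/top0b.png

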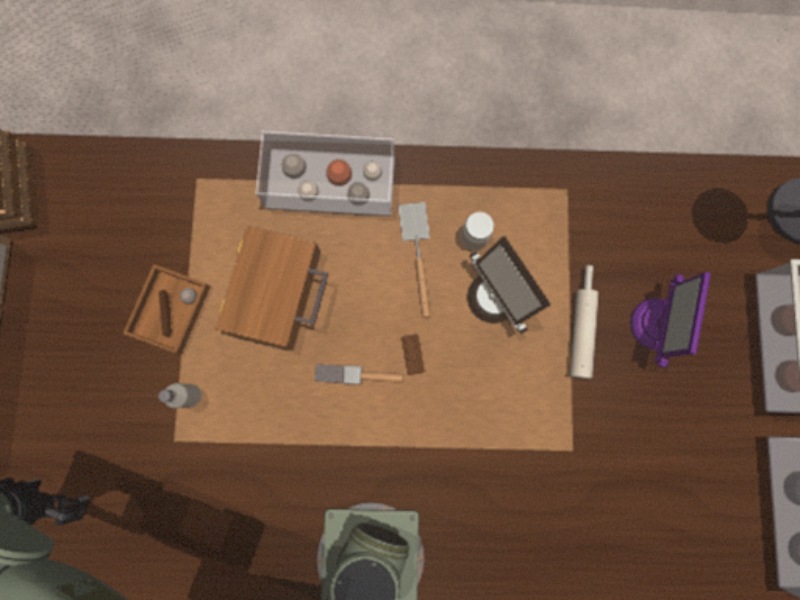

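The scene and top pictures show two lights. The black one (scene ≈(385,395), top ≈(505,285) at 800 px) fits the description. The purple one (scene ≈(225,490), top ≈(675,315)) is the look-alike, so I leave it alone. The box is at top ≈(270,288), with its bar on the right at ≈(315,298). The panel leans back and faces about 35° off the box.

```bash
cat >> h.py <<'E'
np.set_printoptions(precision=3,suppress=True)
def toolR(yaw,lean,flip=1):
    """panel facing yaw (rad, world), lean fwd; tool z=-panel z, y=flip*facing normal"""
    f=np.array([np.cos(yaw),np.sin(yaw),0]); u=np.array([0,0,1.])
    pz=u*np.cos(lean)+f*np.sin(lean); n=f*np.cos(lean)-u*np.sin(lean)
    z=-pz;y=flip*n;x=np.cross(y,z); return np.stack([x,y,z],1)
def go(P,Rt):
    o=ctrl.observe();Rc=R.from_quat(o['tcp_rot']); d=np.array(P)-o['eef_pos']
    rv=(Rc.inv()*R.from_matrix(Rt)).as_rotvec(degrees=True)
    print('tool shift cm',Rc.inv().apply(d)/10,'rotvec deg',rv,'world shift',d,'pos',o['eef_pos'])
E
python3 - <<'E'
from h import *
s,t=cam('scene'),cam('top')
P={}
for l,a,b in(('pt',[232.3,245.2],[174.1,335.2]),('sw',[253.9,248.5],[188.3,317.2]),('base',[274.1,249.1],[190.2,312.4]),('hinge',[160.2,325.9],[181.3,147.6]),('bar',[185.4,292],[189.6,203.9])):
    P[l]=tri([ray(s,a),ray(t,b)]); print(l,P[l],'reproj',proj(s,P[l])-a,proj(t,P[l])-b)
o=ctrl.observe();print(R.from_quat(o['tcp_rot']).as_matrix())
p=ctrl.camera_params('wrist');print(np.array(p['tool_from_camera']),p['fov_y'])
v=P['sw']-P['pt'];print('yaw',np.degrees(np.arctan2(v[1],v[0])),'lean',np.degrees(np.arctan2(-np.hypot(v[0],v[1]),-v[2])))
for fl in(1,-1): go([600,-290,330],toolR(np.radians(124),0,fl))
E
```

```text
pt [ 608.55  -300.673  195.029] reproj [-0.035  0.276] [0.208 0.138]
sw [ 587.718 -262.161   68.469] reproj [ 0.157 -1.298] [-0.966 -0.627]
base [ 591.531 -261.259  -18.127] reproj [-0.022  0.167] [0.12  0.079]
hinge [600.126 331.784  76.722] reproj [ 0.733 -2.481] [-2.569 -1.495]
bar [563.354 127.317  76.165] reproj [-0.309  1.293] [1.214 0.734]
[[-0.957  0.291  0.   ]
 [ 0.291  0.957  0.   ]
 [ 0.     0.    -1.   ]]
[[   0.      -0.949   -0.315   80.333]
 [   1.       0.      -0.001    0.848]
 [   0.001   -0.315    0.949 -142.388]
 [   0.       0.       0.       1.   ]] 70.43550186964539
yaw 118.40955323109316 lean -19.083865992820666
tool shift cm [-65.838 -67.816  -9.876] rotvec deg [  0.011   0.003 -50.891] world shift [ 432.931 -840.223   98.614] pos [167.069 550.223 231.386]
tool shift cm [-65.838 -67.816  -9.876] rotvec deg [  0.004  -0.013 129.109] world shift [ 432.931 -840.223   98.614] pos [167.069 550.223 231.386]
```

```bash
python3 -m inch '[[0,0,4.1,-4,0.3,-1.0,8.5],[0,0,4.1,-4,0.3,-1.0,8.5],[0,0,4.1,-4,0.3,-1.0,8.5],[0,0,4.1,-4,0.3,-1.0,8.5],[0,0,4.1,-4,0.3,-1.0,8.5]]' && python3 -m inch '[[0,0,4.1,-4,0.3,-1,8.5],[0,0,4.1,-4,0.3,-1,8.5],[0,0,4.1,-4,0.3,-1.0,8.5],[0,0,4.1,-4,0.3,-1.0,8.5],[0,0,4.1,-4,0.3,-1.0,8.5]]' && python3 -m inch '[[0,0,4.1,-4,0.3,0,8.5],[0,0,4.1,-4,0.3,0,8.5],[0,0,4.1,-4,0.3,0,8.5],[0,0,4.1,-4,0.3,0,8.5],[0,0,4.1,-4,0.3,0,8.5]]' && python3 -m inch '[[0,0,4.1,-4,0.3,0,8.5],[0,0,4.1,-4,0.3,0,8.5],[0,0,4.1,-4,0.3,0,8.5],[0,0,4.1,-4,0.3,0,8.5],[0,0,4.1,-4,0.3,0,8.5]]'
python3 - <<'E'
from h import *
go([608,-300,320],toolR(np.radians(121),0,-1)); print(ctrl.observe()['q'])
E
```

```text
time_s: 1.22
eef_pos: [355.3, 478.8, 281.7]
tcp_rot: [0.322, 0.947, 0.0, 0.0]
force: [-0.4, 0.3, 0.5]
gripper_width: 85.3
time_s: 1.63
eef_pos: [505.0, 346.3, 331.6]
tcp_rot: [0.486, 0.874, 0.0, 0.0]
force: [-0.1, -0.2, -0.1]
gripper_width: 84.9
time_s: 2.05
eef_pos: [598.8, 170.0, 331.0]
tcp_rot: [0.633, 0.774, 0.0, 0.0]
force: [1.5, 1.1, -0.2]
gripper_width: 85.2
time_s: 2.47
eef_pos: [624.8, -27.9, 331.0]
tcp_rot: [0.761, 0.649, 0.0, -0.0]
force: [1.3, 0.7, -0.5]
gripper_width: 84.9
tool shift cm [-27.13    2.64    1.095] rotvec deg [-0.001 -0.007 49.908] world shift [ -16.805 -272.065  -10.986] pos [624.805 -27.935 330.986]
[-0.063  0.363  1.254  0.     1.525  0.096]
```

```bash
python3 -m inch '[[0,0,6.2,-3,1.8,0.1,8.5],[0,0,6.2,-3,1.8,0.1,8.5],[0,0,6.2,-3,1.8,0.1,8.5],[0,0,6.2,-3,1.8,0.1,8.5]]' && python3 -m inch '[[0,0,6.2,-3,1.8,0.1,8.5],[0,0,6.2,-3,1.8,0.1,8.5],[0,0,6.2,-3,1.8,0.1,8.5],[0,0,6.2,-3,1.8,0.1,8.5],[0,0,0,0,0,0,8.5]]'
python3 - <<'E'
from h import *
go([608,-300,320],toolR(np.radians(121),0,-1)); 
c,im=snap('wrist','w1.png')
for l in('panel_top','swivel_axis','light_base'):
    for r in ctrl.pinpoint('wrist',l)[:2]: print(l,r['score'],np.array(r['point']),atz(c,r['point'],dict(panel_top=195,swivel_axis=73,light_base=0)[l]))
cv2.imwrite('pics/w1b.png',cv2.resize(cv2.imread('pics/w1.png'),(800,600)))
E
```

```text
time_s: 2.8
eef_pos: [655.8, -163.1, 326.8]
tcp_rot: [0.883, 0.47, 0.0, -0.0]
force: [0.3, -0.2, 0.4]
gripper_width: 85.2
time_s: 3.22
eef_pos: [623.7, -303.7, 322.4]
tcp_rot: [0.964, 0.267, -0.002, 0.001]
force: [-0.3, 1.2, 0.2]
gripper_width: 84.8
tool shift cm [-1.158 -1.122  0.24 ] rotvec deg [ 0.073  0.215 -0.049] world shift [-15.702   3.66   -2.367] pos [ 623.702 -303.66   322.367]
panel_top 0.82 [199.4 248.2] [ 609.814 -303.833  195.   ]
swivel_axis 0.81 [170.9 221.5] [ 589.804 -266.944   73.   ]
swivel_axis 0.75 [309.4 398.2] [ 530.524 -655.159   73.   ]
light_base 0.86 [276.2 382. ] [ 546.248 -647.148    0.   ]
light_base 0.85 [167.3 225.8] [ 579.846 -271.382    0.   ]
```

View pics/w1b.png

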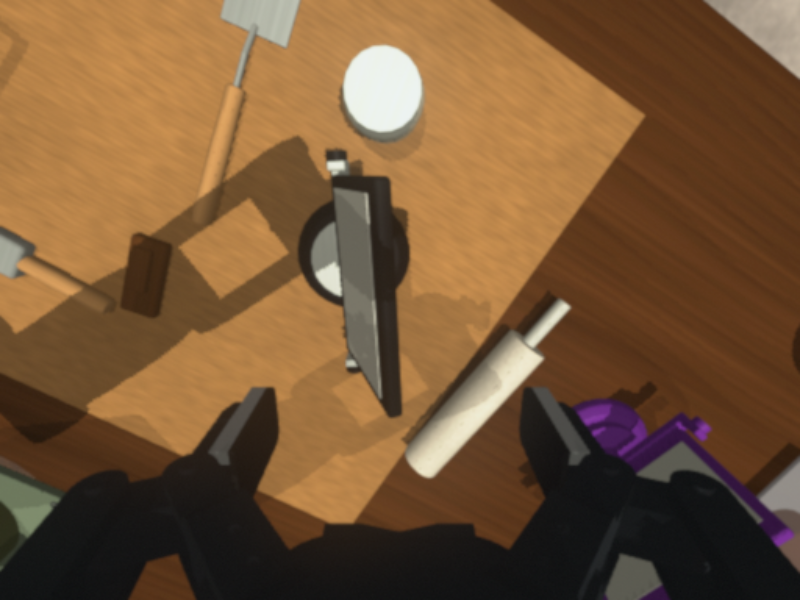

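```bash
python3 - <<'E'
from h import *
c=cam('wrist')
for z in(185,190,195,200):
    a=atz(c,[178*.64,388*.64],z);b=atz(c,[412*.64,400*.64],z);d=b-a
    print(z,a,b,np.linalg.norm(d),'yaw facing',np.degrees(np.arctan2(d[1],d[0]))%360-90, (a+b)/2)
s,t=cam('scene'),cam('top')
p=tri([ray(s,[232.3,245.2]),ray(t,[174.1,335.2]),ray(c,[199.4,248.2])]);print(p)
q=tri([ray(s,[253.9,248.5]),ray(t,[188.3,317.2]),ray(c,[170.9,221.5])]);print(q)
v=q-p;print(np.degrees(np.arctan2(v[1],v[0])))
Rp=toolR(np.radians(123),np.radians(-20),-1)
T=np.array([609,-302,194])
go(T-Rp[:,2]*70,Rp); go(T+Rp[:,2]*20,Rp)
E
```

```text
185 [ 686.246 -251.997  185.   ] [ 545.612 -347.635  185.   ] 170.07203046430362 yaw facing 124.2174720469759 [ 615.929 -299.816  185.   ]
190 [ 686.419 -252.027  190.   ] [ 548.29  -345.961  190.   ] 167.04280751268544 yaw facing 124.2174720469759 [ 617.354 -298.994  190.   ]
195 [ 686.592 -252.057  195.   ] [ 550.968 -344.287  195.   ] 164.01358456106726 yaw facing 124.2174720469759 [ 618.78  -298.172  195.   ]
200 [ 686.765 -252.087  200.   ] [ 553.646 -342.614  200.   ] 160.98436160944905 yaw facing 124.2174720469759 [ 620.206 -297.35   200.   ]
[ 609.522 -299.168  193.01 ]
[ 588.724 -261.034   67.041]
118.60797950589776
tool shift cm [-1.727  1.942  6.348] rotvec deg [19.97  -0.283 -1.4  ] world shift [ -4.529 -25.538 -63.503] pos [ 626.568 -296.541  323.282]
tool shift cm [-1.809 -1.131 14.807] rotvec deg [19.97  -0.283 -1.4  ] world shift [ -21.294    0.278 -148.075] pos [ 626.568 -296.541  323.282]
```

```bash
python3 -m inch '[[6.6,-0.1,-0.5,-0.6,0.7,2,7],[6.6,-0.1,-0.5,-0.6,0.7,2,7],[6.7,-0.1,-0.4,-0.6,0.7,2,7],[0,0,0,0,0,0,7],[0,0,0,0,0,0,7]]' && python3 -m inch '[[0,0,0,0,0,0,7],[0,0,0,0,0,0,7]]'
cat > a.py <<'E'
from h import *
import sys
y,l,x,yy,z,b=map(float,sys.argv[1:]) 
Rp=toolR(np.radians(y),np.radians(l),-1); go(np.array([x,yy,z])-Rp[:,2]*b,Rp); print(ctrl.observe()['force'])
E
python3 a.py 123.5 -20 609 -301 194 -27
```

```text
time_s: 3.83
eef_pos: [618.8, -318.2, 257.2]
tcp_rot: [0.944, 0.279, -0.052, -0.168]
force: [-0.6, 1.0, 0.9]
gripper_width: 69.8
time_s: 4.0
eef_pos: [619.0, -317.1, 265.2]
tcp_rot: [0.945, 0.281, -0.048, -0.163]
force: [0.0, 0.1, 0.3]
gripper_width: 70.0
tool shift cm [ 0.011  0.582 10.04 ] rotvec deg [ 0.415 -0.234 -0.377] world shift [-15.147  23.759 -96.542] pos [ 619.05  -317.059  265.17 ]
[0.03  0.097 0.292]
```

```bash
python3 -m inch '[[0,0,0,0,0.4,1.5,7],[0,0,0,0,0.2,1.5,7],[0,0,0,0,0,0,7],[0,0,0,0,0,0,7],[0,0,0,0,0,0,7]]'
python3 - <<'E'
from h import *
c,im=snap('wrist','w2.png')
cv2.imwrite('pics/w2b.png',cv2.resize(cv2.imread('pics/w2.png'),(800,600)))
for r in ctrl.pinpoint('wrist','panel_top')[:2]: print(r['score'],r['point'],atz(c,r['point'],194))
E
python3 a.py 123.5 -20 609 -301 194 -27
```

```text
time_s: 4.42
eef_pos: [616.3, -314.3, 234.3]
tcp_rot: [0.945, 0.28, -0.048, -0.164]
force: [-0.4, 0.7, 0.9]
gripper_width: 70.3
0.82 [224.1, 257.4] [ 608.35  -304.532  194.   ]
tool shift cm [ 0.127 -0.143  6.944] rotvec deg [ 0.292 -0.21  -0.495] world shift [-12.382  21.486 -64.891] pos [ 616.285 -314.786  233.519]
[ 0.328 -0.052 -1.092]
```

View pics/w2b.png

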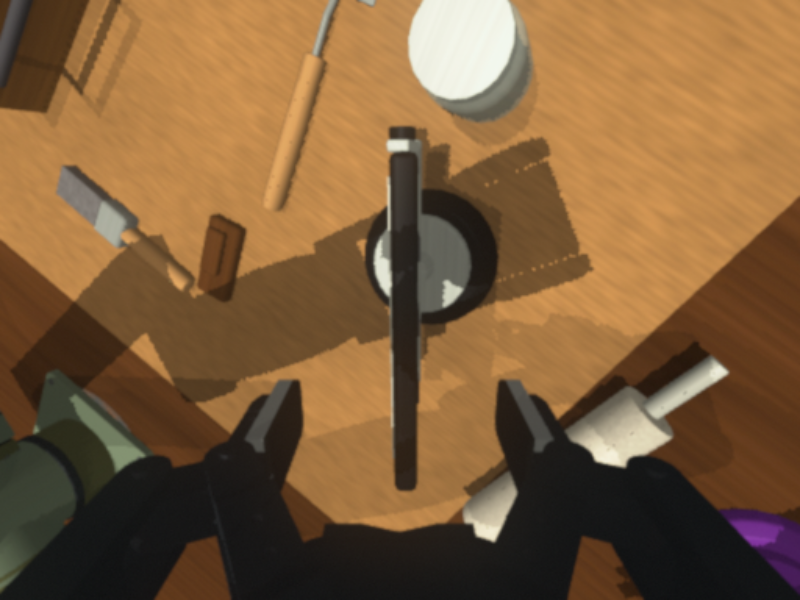

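The wrist view shows the panel edge-on (columns ≈403 from top to bottom), centred between the fingers. I descend and pinch.

```bash
python3 -m inch '[[0,0,0,0,0,2,7],[0,0,0,0,0,2,7],[0,0,0,0,0,2,7],[0,0,0,0,0,0.9,7],[0,0,0,0,0,0,7]]' && python3 -m inch '[[0,0,0,0,0,0,4],[0,0,0,0,0,0,3],[0,0,0,0,0,0,2],[0,0,0,0,0,0,0],[0,0,0,0,0,0,0]]' 30 && python3 -m inch '[[0,0,0,0,0,0,0],[0,0,0,0,0,0,0],[0,0,0,0,0,0,0],[0,0,0,0,0,0,0]]' 60 
python3 - <<'E'
from h import *
o=ctrl.observe();M=R.from_quat(o['tcp_rot']).as_matrix();print(M,o['eef_pos'],o['moment'])
f=-M[:,1];print('yaw',np.degrees(np.arctan2(f[1],f[0])),'lean',np.degrees(np.arctan2(-f[2],np.hypot(*f[:2]))))
E
```

```text
time_s: 4.93
eef_pos: [602.1, -294.4, 165.1]
tcp_rot: [0.944, 0.279, -0.051, -0.167]
force: [-0.1, 0.1, -0.5]
gripper_width: 70.1
time_s: 5.35
eef_pos: [603.7, -296.2, 167.2]
tcp_rot: [0.945, 0.279, -0.049, -0.164]
force: [-0.3, -2.7, -2.6]
gripper_width: 11.3
time_s: 5.68
eef_pos: [603.7, -296.4, 167.1]
tcp_rot: [0.945, 0.279, -0.049, -0.164]
force: [1.8, -5.7, 3.4]
gripper_width: 11.0
[[ 0.839  0.512 -0.183]
 [ 0.543 -0.79   0.283]
 [-0.    -0.337 -0.942]] [ 603.712 -296.385  167.132] [-0.975 -0.614  0.166]
yaw 122.91240357352822 lean -19.67838042618527
```

Gripped: opening 11 mm on a 12 mm panel. Next I compute the swivel and tilt arc rows, and make an enlarged crop of the box for its middle.

```bash
cat > arc.py <<'E'
from h import *
import sys
# arc to target yaw, lean in n rows; pivots about S estimated
y1,l1,n=float(sys.argv[1]),float(sys.argv[2]),int(sys.argv[3]); Sxy=np.array([589.5,-265])
o=ctrl.observe();M=R.from_quat(o['tcp_rot']).as_matrix();f=-M[:,1]
y0=np.degrees(np.arctan2(f[1],f[0]));l0=np.degrees(np.arctan2(-f[2],np.hypot(*f[:2])))
S=np.array([*Sxy,73]); loc=toolR(np.radians(y0),np.radians(l0),-1).T@(o['eef_pos']-S); print('y0,l0',y0,l0,'tcp in panel',loc)
for mode in 'b':
  P,Q=np.array(o['eef_pos']),M
  for i in range(1,n+1):
    a=i/n; Rn=toolR(np.radians(y0+(y1-y0)*a),np.radians(l0+(l1-l0)*a),-1); Pn=S+Rn@loc
    print(np.round(R.from_matrix(Q.T@Rn).as_rotvec(degrees=True),1),np.round(Q.T@(Pn-P)/10,2),end=' ; ') if i in(1,n//2,n) else 0
    print() if i in(1,n//2,n) else 0
    P,Q=Pn,Rn
  print('final',P)
E
python3 arc.py 90.4 20 10
python3 - <<'E'
import cv2,numpy as np
a=cv2.imread('pics/top0.png')[140:230,130:220];b=cv2.imread('pics/scene0.png')[145:215,265:355]
a=cv2.resize(a,None,fx=6,fy=6,interpolation=cv2.INTER_CUBIC)
cv2.imwrite('pics/boxtop.png',a)
E
```

```text
y0,l0 122.91240357352822 -19.67838042618527 tcp in panel [  -5.123    0.383 -100.107]
[-4.   1.   3.1] [-0.15 -0.72  0.03] ; 
[-4.   0.1  3.3] [ 0.   -0.72  0.02] ; 
[-4.  -1.   3.1] [ 0.19 -0.72  0.01] ; 
final [ 584.141 -231.157  167.201]
```

View pics/boxtop.png

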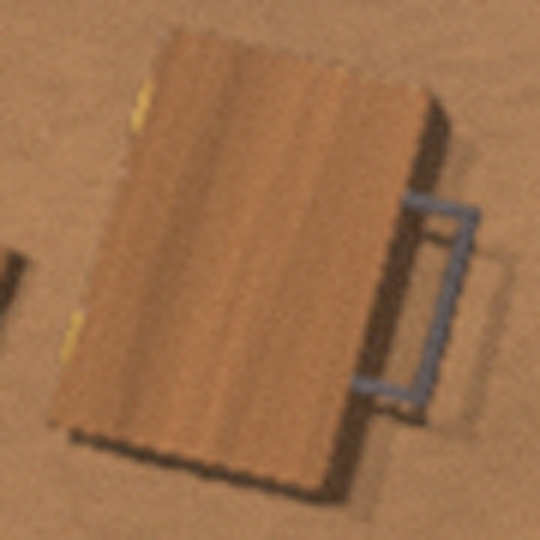

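The crop shows the lid corners at (172,30), (435,88), (325,490) and (48,425), hinges on the left and the bar from (475,210) to (418,400). Now the arc.

```bash
python3 -m inch '[[-4,1,3.1,-0.15,-0.72,0.03,0],[-4,0.8,3.2,-0.1,-0.72,0.03,0],[-4,0.5,3.2,-0.07,-0.72,0.03,0],[-4,0.3,3.3,-0.03,-0.72,0.02,0],[-4,0.1,3.3,0,-0.72,0.02,0]]' && python3 -m inch '[[-4,-0.1,3.3,0.03,-0.72,0.02,0],[-4,-0.4,3.3,0.07,-0.72,0.02,0],[-4,-0.6,3.2,0.1,-0.72,0.01,0],[-4,-0.8,3.2,0.15,-0.72,0.01,0],[-4,-1,3.1,0.19,-0.72,0.01,0]]' && python3 -m inch '[[0,0,0,0,0,0,0],[0,0,0,0,0,0,0],[0,0,0,0,0,0,0],[0,0,0,0,0,0,0]]'
python3 arc.py 90.4 20 1
python3 - <<'E'
from h import *
t=cam('top'); g=lambda x,y,z:atz(t,[140+(y+.5)/6-.5,130+(x+.5)/6-.5],z)
c=np.array([g(x,y,88.5) for x,y in((172,30),(435,88),(325,490),(48,425))]);print(c)
print('edges',[np.linalg.norm(c[i]-c[i-1]) for i in range(4)],'mid',c.mean(0))
d=(c[0]+c[3]-c[1]-c[2]);print('x dir',np.degrees(np.arctan2(d[1],d[0])));d=c[0]+c[1]-c[2]-c[3];print('y dir',np.degrees(np.arctan2(d[1],d[0])))
b=np.array([g(475,210,84.5),g(418,400,84.5)]);print('bar',b,b.mean(0),np.linalg.norm(b[0]-b[1]))
m=c.mean(0);print('aim',np.degrees(np.arctan2(m[1]+265,m[0]-589.5)))
E
```

```text
time_s: 6.1
eef_pos: [585.0, -267.1, 172.5]
tcp_rot: [0.99, 0.142, 0.001, 0.005]
force: [5.5, -7.5, -9.1]
gripper_width: 11.0
time_s: 6.52
eef_pos: [584.7, -231.9, 165.8]
tcp_rot: [0.984, 0.001, 0.0, 0.179]
force: [8.5, -15.4, -20.2]
gripper_width: 11.1
time_s: 6.85
eef_pos: [584.7, -231.6, 165.7]
tcp_rot: [0.984, 0.003, -0.001, 0.177]
force: [6.2, -9.5, -8.9]
gripper_width: 11.1
y0,l0 90.35191328702663 20.407013974785013 tcp in panel [ -4.613   1.    -98.49 ]
[ 0.4  0.2 -0. ] [-0.    0.07  0.  ] ; 
final [ 584.659 -232.287  165.892]
[[720.282 295.013  88.5  ]
 [690.02  140.739  88.5  ]
 [455.313 190.762  88.5  ]
 [487.89  348.728  88.5  ]]
edges [np.float64(238.5192344062507), np.float64(157.2141167557415), np.float64(239.9781772813878), np.float64(161.2900026906519)] mid [588.376 243.811  88.5  ]
x dir 78.62114160974292
y dir -12.521399395862918
bar [[619.307 114.701  84.5  ]
 [508.151 141.81   84.5  ]] [563.729 128.256  84.5  ] 114.4143631888736
aim 90.12655707216929
```

```bash
python3 -m inch '[[0.4,0.1,0.25,0,0.07,0,0],[0,0,0,0,0,0,0],[0,0,0,0,0,0,0],[0,0,0,0,0,0,0]]' && python3 arc.py 90.1 20 1 && python3 -m inch '[[0,0,0,0,0,0,7],[0,0,0,0,0,0,7],[0,0,0,0,0,0,7],[0,0,0,0,0,0,7],[0,0,0,0,0,0,7]]' && python3 -m inch '[[0,0,0,0,0,-2,7],[0,0,0,0,0,-2.5,7],[0,0,0,0,0,-2.5,7],[0,0,0,0,0,0,7],[0,0,0,0,0,0,7]]'
python3 - <<'E'
from h import *
ctrl.observe()
c,im=snap('wrist','w3.png')
cv2.imwrite('pics/w3b.png',cv2.resize(cv2.imread('pics/w3.png'),(800,600)))
for l,z in(('panel_top',196),('swivel_axis',73),('light_base',0)):
  for n in('wrist','top','scene'):
    cc=c if n=='wrist' else (cam(n),ctrl.read_camera(n))[0]
    print(l,n,[(round(r['score'],2),np.round(atz(cc,r['point'],z),1)) for r in ctrl.pinpoint(n,l)[:3]])
E
python3 arc.py 90.1 20 1
```

```text
time_s: 7.18
eef_pos: [584.8, -232.5, 166.0]
tcp_rot: [0.985, 0.001, 0.0, 0.174]
force: [7.7, -9.5, -9.0]
gripper_width: 10.9
y0,l0 90.07134998053452 19.99936115460342 tcp in panel [ -4.682   1.223 -98.498]
[-0. -0. -0.] [-0.  0.  0.] ; 
final [ 584.761 -232.469  165.976]
time_s: 7.6
eef_pos: [583.1, -230.2, 167.0]
tcp_rot: [0.985, -0.001, -0.001, 0.172]
force: [0.7, -0.6, -0.5]
gripper_width: 69.5
time_s: 8.02
eef_pos: [584.2, -206.4, 234.6]
tcp_rot: [0.985, -0.001, 0.001, 0.172]
force: [1.0, 0.2, 0.5]
gripper_width: 70.0
panel_top wrist [(0.61, array([ 587.7, -217. ,  196. ]))]
panel_top top [(0.87, array([ 535.3, -649.6,  196. ])), (0.86, array([ 592.2, -219.1,  196. ]))]
panel_top scene [(0.89, array([ 527.5, -654.8,  196. ])), (0.84, array([ 580.6, -215.5,  196. ]))]
swivel_axis wrist [(0.82, array([ 530.3, -657.8,   73. ])), (0.56, array([ 590.2, -272.8,   73. ]))]
swivel_axis top [(0.93, array([ 582.1, -262.6,   73. ])), (0.72, array([ 543.6, -660.1,   73. ]))]
swivel_axis scene [(0.69, array([ 536.5, -649.7,   73. ]))]
light_base wrist [(0.92, array([ 585.4, -270.5,    0. ])), (0.9, array([ 537.2, -654.1,    0. ]))]
light_base top [(0.76, array([ 587.8, -261.1,    0. ])), (0.63, array([ 524.6, -656. ,    0. ]))]
light_base scene [(0.95, array([ 602.6, -272. ,    0. ])), (0.49, array([575.5, 268. ,   0. ]))]
y0,l0 89.89010716106743 19.78542416013916 tcp in panel [  -6.024   -0.553 -170.104]
[-0.2  0.1 -0.2] [-0.02 -0.06  0.  ] ; 
final [ 583.374 -206.313  232.656]
```

View pics/w3b.png

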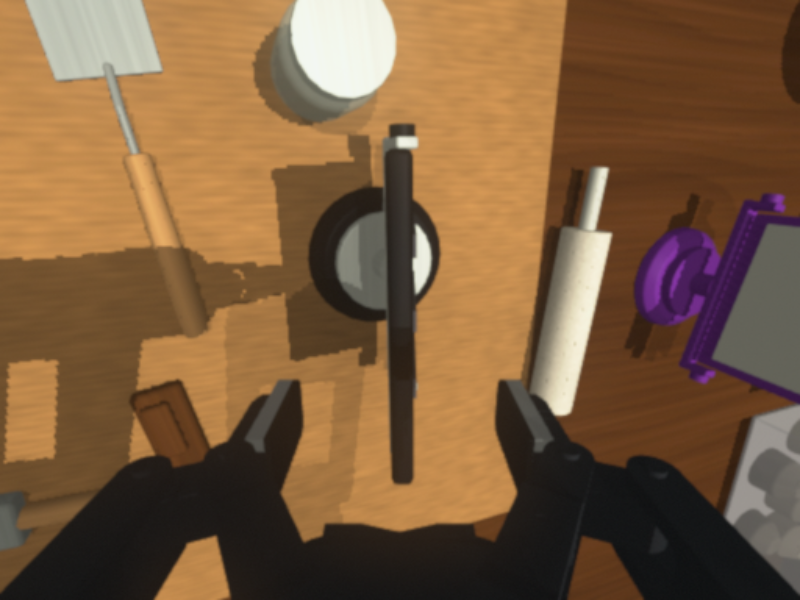

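```bash
python3 - <<'E'
from h import *
c=cam('wrist'); g=lambda x,y,z:atz(c,[(y+.5)*.64-.5,(x+.5)*.64-.5],z)
im=cv2.imread('pics/w3.png').astype(int)
L=[g(309,253,20),g(440,253,20),g(375,186,20),g(375,321,20)]
for p in L:print(p)
print('foot c',(L[0]+L[1])/2,(L[2]+L[3])/2, np.linalg.norm(L[0]-L[1]),np.linalg.norm(L[2]-L[3]))
# panel edge-on midline subpixel: dark run between rows, near col 256
for r in range(105,300,15):
    row=im[r,235:280].sum(1); k=np.where(row<150)[0]+235; print(r,k.min() if len(k) else None,k.max() if len(k) else None, end=' | ')
E
```

```text
[ 597.601 -205.387   20.   ]
[ 589.543 -322.981   20.   ]
[ 649.22  -262.504   20.   ]
[ 531.619 -260.152   20.   ]
foot c [ 593.572 -264.184   20.   ] [ 590.42  -261.328   20.   ] 117.86967453008043 117.62410899069151
105 247 262 | 120 235 262 | 135 235 270 | 150 248 278 | 165 248 279 | 180 248 275 | 195 249 264 | 210 249 263 | 225 249 264 | 240 250 264 | 255 250 263 | 270 251 263 | 285 251 262 |
```

Light check: the panel is edge-on to a tool yawed 89.9° and leaned 19.8° (midline columns 254.5→256.7 px). That puts the panel at about yaw 90.4° and lean 20±0.6°. The needed yaw is 90.2° (foot at (590,-264), box middle at (588.4,244)), so it's good. On to the lid.

```bash
python3 -m inch '[[0,0,0,0,0,-3,7],[0,0,0,0,0,-3,7],[6.6,0,2,0,-2,-1,7],[6.6,0,2,0,-3.5,0,7],[6.6,0,2,0,-4,0,7]]' && python3 -m inch '[[0,0,2,0,-4.1,0,5],[0,0,2,0,-4.1,0,5],[0,0,2,0,-4.1,0,5],[0,0,0,0,-4.1,0,5],[0,0,0,0,-3,0,5]]' && python3 -m inch '[[0,0,0,0,0,0,3.6],[0,0,0,0,0,0,3.6]]'
python3 a.py 78 0 564 128.5 84.5 80
```

```text
time_s: 9.23
eef_pos: [588.4, -89.9, 281.0]
tcp_rot: [0.999, -0.053, 0.011, -0.002]
force: [0.4, -0.7, -1.0]
gripper_width: 70.1
time_s: 9.65
eef_pos: [619.8, 103.7, 280.0]
tcp_rot: [0.995, -0.104, 0.009, -0.001]
force: [0.6, -0.3, 0.3]
gripper_width: 50.0
time_s: 9.82
eef_pos: [619.6, 102.0, 279.5]
tcp_rot: [0.995, -0.103, 0.009, -0.0]
force: [-0.5, -0.8, -0.4]
gripper_width: 36.2
tool shift cm [-6.18  -1.428 11.404] rotvec deg [-0.15  -0.984  0.191] world shift [ -55.586   26.509 -115.048] pos [619.586 101.991 279.548]
[-0.5   -0.839 -0.398]
```

```bash
python3 -m inch '[[0,-0.5,0.1,-3.1,-0.7,3.5,3.6],[0,-0.5,0.1,-3.1,-0.7,3.5,3.6],[0,0,0,0,0,1.5,3.6],[0,0,0,0,0,0,3.6],[0,0,0,0,0,0,3.6]]'
python3 -m inch '[[0,0,0,0,0,0,3.6],[0,0,0,0,0,0,3.6]]'
python3 - <<'E'
from h import *
c,im=snap('wrist','w4.png')
cv2.imwrite('pics/w4b.png',cv2.resize(cv2.imread('pics/w4.png'),(800,600)))
for l in('lid_bar','lid_hinge','box_mid'):print(l,[(round(r['score'],2),r['point'],atz(c,r['point'],84.5)) for r in ctrl.pinpoint('wrist',l)[:2]])
g=lambda P:print(P,proj(c,P)/.64)
g([564,128.5,84.5])
E
python3 a.py 78 0 564 128.5 84.5 -19
```

```text
time_s: 10.23
eef_pos: [569.8, 122.9, 202.8]
tcp_rot: [0.994, -0.107, 0.0, -0.001]
force: [-0.2, -1.0, 0.1]
gripper_width: 35.4
time_s: 10.4
eef_pos: [571.4, 123.5, 204.6]
tcp_rot: [0.994, -0.107, 0.002, -0.002]
force: [-1.1, -0.1, 0.5]
gripper_width: 35.8
lid_bar [(0.85, [202.9, 252.7], array([559.922, 129.561,  84.5  ]))]
lid_hinge [(0.85, [197.9, 56.9], array([607.353, 323.98 ,  84.5  ]))]
box_mid [(0.86, [200.3, 134.8], array([588.094, 246.919,  84.5  ]))]
[564, 128.5, 84.5] [310.951 395.091]
tool shift cm [-0.737 -0.263 13.791] rotvec deg [-0.228 -0.098 -0.211] world shift [  -6.307    4.614 -137.907] pos [570.307 123.886 203.407]
[ 0.585 -0.342  0.319]
```

View pics/w4b.png

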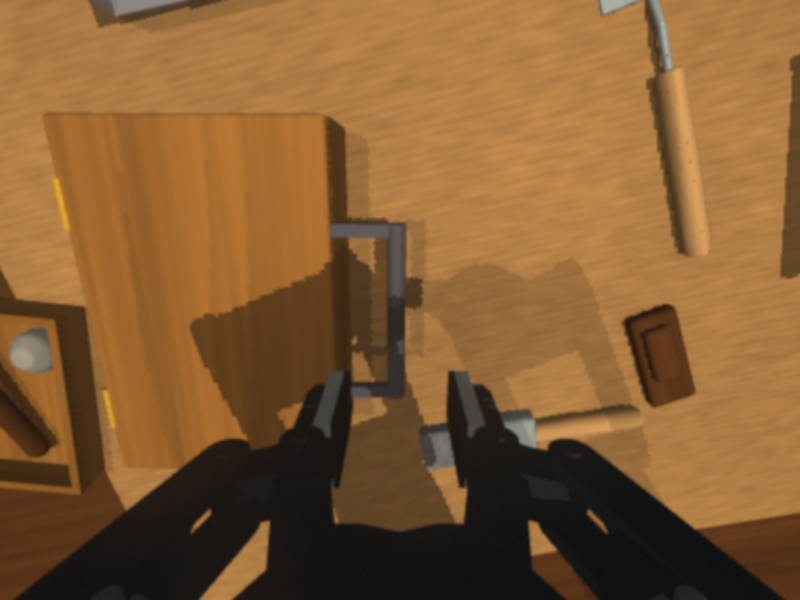

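The bar centre appears at (396,310), within 1 px of the predicted (395,311), and it runs parallel to the pads. I descend and pinch it.

```bash
python3 -m inch '[[0,0,0,-0.4,-0.15,3,3.6],[0,0,0,-0.35,-0.1,3.5,3.6],[0,0,0,0,0,3,3.6],[0,0,0,0,0,2.5,3.6],[0,0,0,0,0,1.6,3.6]]' && python3 -m inch '[[0,0,0,0,0,0.2,3.6],[0,0,0,0,0,0,3.6],[0,0,0,0,0,0,2],[0,0,0,0,0,0,0],[0,0,0,0,0,0,0]]' 40 && python3 -m inch '[[0,0,0,0,0,0,0],[0,0,0,0,0,0,0],[0,0,0,0,0,0,0]]' 
cat > lid.py <<'E'
from h import *
import sys
th0,th1,n=map(float,sys.argv[1:4]); o=ctrl.observe(); M=R.from_quat(o['tcp_rot']).as_matrix()
a=-M[:,1]; a[2]=0; a/=np.linalg.norm(a); P=lambda t:200*(-np.cos(np.radians(t))*a+np.sin(np.radians(t))*np.array([0,0,1]))
for i in range(int(n)):
    t=th0+(th1-th0)*i/n; print(np.round(t,1),np.round(M.T@(P(t+(th1-th0)/n)-P(t))/10,2))
print(o['eef_pos'],np.degrees(np.arctan2(a[1],a[0])),o['force'])
E
python3 lid.py 0 50 12
```

```text
time_s: 11.02
eef_pos: [561.7, 128.3, 64.1]
tcp_rot: [0.994, -0.106, -0.001, -0.001]
force: [0.5, 0.1, 0.3]
gripper_width: 36.3
time_s: 11.43
eef_pos: [563.9, 127.7, 66.3]
tcp_rot: [0.994, -0.106, 0.002, -0.001]
force: [-0.8, -4.2, 2.2]
gripper_width: 10.6
time_s: 11.68
eef_pos: [563.9, 127.7, 66.2]
tcp_rot: [0.994, -0.106, 0.002, -0.001]
force: [0.4, -5.3, 5.6]
gripper_width: 10.5
0.0 [ 0.   -0.06 -1.45]
4.2 [ 0.   -0.16 -1.44]
8.3 [ 0.   -0.27 -1.43]
12.5 [ 0.   -0.37 -1.41]
16.7 [ 0.   -0.47 -1.38]
20.8 [ 0.   -0.57 -1.34]
25.0 [ 0.   -0.67 -1.29]
29.2 [ 0.   -0.76 -1.24]
33.3 [ 0.   -0.85 -1.18]
37.5 [ 0.   -0.93 -1.12]
41.7 [ 0.   -1.01 -1.05]
45.8 [ 0.   -1.08 -0.97]
[563.884 127.739  66.237] 77.83464462171999 [ 0.39  -5.291  5.638]
```

```bash
python3 -m inch '[[0,0,0,0,-0.06,-1.45,0],[0,0,0,0,-0.16,-1.44,0],[0,0,0,0,-0.27,-1.43,0],[0,0,0,0,-0.37,-1.41,0],[0,0,0,0,-0.47,-1.38,0]]' && python3 -m inch '[[0,0,0,0,0,0,0],[0,0,0,0,0,0,0]]'
```

```text
time_s: 12.1
eef_pos: [566.8, 141.1, 136.9]
tcp_rot: [0.994, -0.106, 0.002, -0.002]
force: [4.4, 1.2, -3.0]
gripper_width: 10.2
time_s: 12.27
eef_pos: [566.8, 140.9, 136.6]
tcp_rot: [0.994, -0.106, 0.002, -0.002]
force: [3.9, -5.5, 0.3]
gripper_width: 10.3
```

```bash
python3 -m inch '[[0,0,0,0,-0.57,-1.34,0],[0,0,0,0,-0.67,-1.29,0],[0,0,0,0,-0.76,-1.24,0],[0,0,0,0,-0.85,-1.18,0],[0,0,0,0,-0.93,-1.12,0]]' && python3 -m inch '[[0,0,0,0,-1.01,-1.05,0],[0,0,0,0,-1.08,-0.97,0],[0,0,0,0,0,0,0],[0,0,0,0,0,0,0],[0,0,0,0,0,0,0]]'
python3 - <<'E'
from h import *
P=ctrl.observe()['eef_pos'];print(P,ctrl.observe()['force'])
P0=np.array([563.884,127.739,66.237]);a=np.array([np.cos(np.radians(77.83)),np.sin(np.radians(77.83)),0])
d=P-P0; h=np.array([(d@a)-200,d[2]]);print('angle',np.degrees(np.arctan2(h[1],-h[0])),'radius',np.hypot(*h))
I=[snap(n,n+'9.png')[1] for n in('scene','top')]
print([(n,[(round(r['score'],2),r['point']) for r in ctrl.pinpoint(n,'lid_bar')[:1]]) for n in('scene','top')])
s=cv2.resize(I[0][130:310,200:370],(680,720))[:600]; cv2.imwrite('pics/s9.png',cv2.cvtColor(cv2.resize(I[0][120:300,180:380],(660,594)),cv2.COLOR_RGB2BGR))
cv2.imwrite('pics/t9.png',cv2.cvtColor(cv2.resize(I[1],(800,600)),cv2.COLOR_RGB2BGR))
E
```

```text
time_s: 12.68
eef_pos: [574.6, 176.0, 197.7]
tcp_rot: [0.994, -0.106, 0.001, 0.0]
force: [4.5, -6.0, 0.7]
gripper_width: 10.3
time_s: 13.1
eef_pos: [579.0, 195.8, 218.7]
tcp_rot: [0.994, -0.106, 0.002, 0.001]
force: [1.7, -9.6, 6.2]
gripper_width: 10.3
[579.009 195.844 218.748] [ 1.668 -9.554  6.19 ]
angle 49.50441825529099 radius 200.55267064512597
[('scene', [(0.8, [141.5, 304.9])]), ('top', [(0.62, [175.3, 180.0])])]
```

View pics/s9.png

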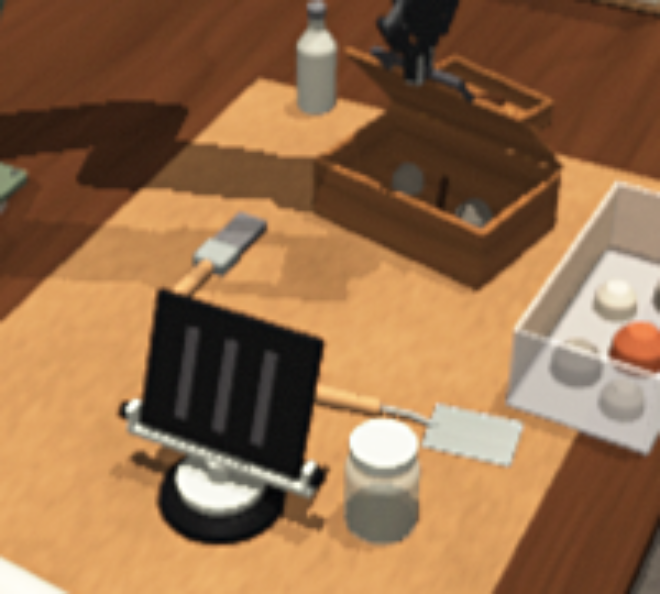

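View pics/t9.png

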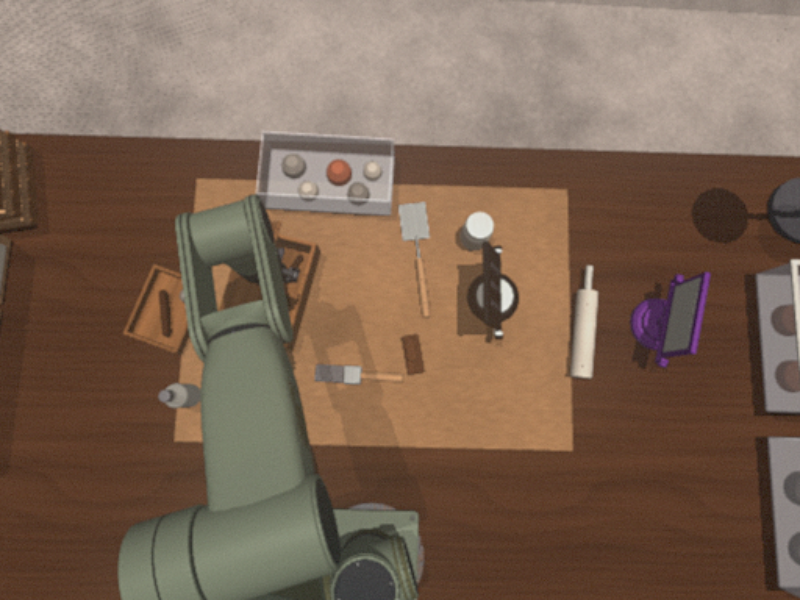

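The scene crop shows the lid held open by the gripper, the light facing the box and the bystanders where they were. The top view shows the yoke ends at (499,250) and (498,338), which is square to the box. I nudge the lid by the last 0.5° and hand in.

```bash
python3 -m inch '[[0,0,0,0,-0.14,-0.1,0],[0,0,0,0,0,0,0],[0,0,0,0,0,0,0],[0,0,0,0,0,0,0],[0,0,0,0,0,0,0]]'
python3 - <<'E'
from h import *
P=ctrl.observe()['eef_pos']
P0=np.array([563.884,127.739,66.237]);a=np.array([np.cos(np.radians(77.83)),np.sin(np.radians(77.83)),0])
d=P-P0; h=np.array([(d@a)-200,d[2]]);A=np.degrees(np.arctan2(h[1],-h[0]));print('angle',A,ctrl.observe()['gripper_width'])
if abs(A-50)<.6: print(ctrl.hand_in())
E
```

```text
time_s: 13.72
eef_pos: [579.3, 196.8, 219.6]
tcp_rot: [0.994, -0.106, 0.002, 0.001]
force: [0.5, -9.4, 6.8]
gripper_width: 10.5
angle 49.89274214488505 10.48657034614129
the job is handed in; nothing more can be done
None
```

I set the black work light first, then lifted the lid and handed the job in with the gripper still holding it, at about 13.7 s of the 54 s allowed.

- **Light:** I pinched the panel's top edge, turned and leaned it, then let go. A wrist picture after release put it at about 90.4° facing, where 90.2° points at the box middle. The lean was about 20°, good to roughly 0.6°. The purple look-alike was left alone.
- **Lid:** It is open at 49.9°, worked out from the tool's position rather than measured in a picture. The bar is still between the fingers (10.5 mm opening), and the last force readings were about 12 N.
- **Bystanders:** In the last scene and top pictures they sit where they were at the start; the glue bottle and tray are partly hidden by the arm in the top view.

The networks' estimates of the swivel axis differed by up to about 10 mm between cameras. I took the foot's centre from its outline in the wrist picture instead, so the facing angle is good to about half a degree. No check failed.

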